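# Lock the mini cabinet: bolt home, wing screw tight

### The job

Lock the little pine cabinet: with a fingertip push the flat brass bolt on its top by its upright tab, fully home through the keeper, then tighten the loose wing screw clockwise (seen from above) with repeated fingertip strokes on its wings until it comes to its stop. Push gently, never pinching or gripping the bolt or the screw, and leave the flask, shaker, coaster and jigger where they stand.

Things in the scene. Friction and masses are not known exactly. Their poses are not given: they have to be found in the camera images.
- cabinet: Fixed varnished pine cabinet 200 (x) x 320 (y) mm, top face 200 mm above its origin (centre of underside). x runs from its closed door (-x, robot side) to its back, z up. Gallery boards stand 45 mm above the top along both y ends (inner faces y = +148, -148 mm) and 30 mm high along the back (x = +88); front open. Bolt, screw and keeper lie on the line x = -72 mm.
- keeper (a point): Centre of the brass keeper staple that the bolt enters, 5 mm above the cabinet top at cabinet (-72, -52) mm; fixed, 16 mm wide in y, 13 mm high above the top, carried by a strap from the door.
- bolt (a joint): Sliding brass bolt: flat bar along the cabinet's y, 14 mm wide, 7 mm high above the cabinet top, running under the screw's saddle. Value in m: 0 = withdrawn, grows as it moves towards the cabinet's -y, 0.030 = fully home at its stop in the keeper. Starts at 0 to 0.006. Friction about 1.5 N; stays where it is left.
- bolt_tab (a point): Middle of the top edge of the bolt's upright push tab: plate 26 mm wide (cabinet x), 8 mm thick (cabinet y), its top 36 mm above the cabinet top; moves with the bolt. Cabinet (-72, +20, 236) mm at bolt value 0, (-72, -10, 236) at 0.030. Push its +y face.
- wingscrew (a joint): Steel wing screw on an upright axis. Value in rad: 0 = tight at its hard stop, negative = still to be turned; grows as it turns clockwise seen from above. Starts 5 to 8 rad short of tight. Friction about 0.04 N m and light damping, no more torque until the stop; stays where it is left, does not rise or sink.
- wings (a point): On the screw's axis at the wings' top, 42 mm above the cabinet top, at cabinet (-72, +108) mm, 40 mm from the +y gallery board: too little room for a finger there. Turns with the screw: x along the two wings, which reach 30 mm from the axis, 5 mm thick, 24 to 42 mm above the top; hub 20 mm across. Wings lie along cabinet y when tight. Saddle below (32 x 26 mm) is 14 mm high.
- flask: Empty flat glass rum flask, loose, standing beside the cabinet: 85 x 32 mm, 160 mm high; origin at the centre of its underside. Leave alone.
- shaker: Stainless cocktail shaker, loose, standing beside the cabinet: 86 mm in diameter, 196 mm high; origin at the centre of its underside. Leave alone.
- coaster: White ceramic coaster, loose, lying on the sideboard in front of the cabinet: 100 mm in diameter, 8 mm thick; origin at the centre of its underside. Leave alone.
- jigger: Black plastic double-cone jigger, loose, standing on the cabinet's top: 42 mm in diameter, 75 mm high; origin at the centre of its underside. Leave alone.

How it is judged (in metres and radians):
On the way, in this order (a step that is already met when the one before it is completed fails the run):
1. the bolt is pushed home, the screw still loose (value of joint bolt above 0.0265 m and value of joint wingscrew below -1 rad), for 0.2 s.
2. the wing screw is turned clockwise to its stop (value of joint wingscrew above -0.2 rad), for 0.2 s.
At the end, for the whole second after the job is handed in: The bolt is home within 3.5 mm of its stop, the wing screw is tight within 0.2 rad (11 degrees) of its stop and still, and flask, shaker, coaster and jigger stand at rest within 15 mm of where they were, upright (value of joint bolt above 0.0265 m and value of joint wingscrew above -0.2 rad and velocity of joint wingscrew below 0.05 rad/s and distance of each of flask, shaker, coaster, jigger from where it was at the start of the episode below 0.015 m and angle between each of flask, shaker, coaster, jigger's own z axis and vertical below 0.15 rad and linear speed of each of flask, shaker, coaster, jigger below 0.02 m/s); the robot touches nothing.
It fails at once if the wing screw is pinched or forced (over 35 N from the fingers) (contact force between the fingers and wingscrew above 35 N).
It fails at once if the bolt is pinched or forced (over 35 N from the fingers) (contact force between the fingers and bolt above 35 N).
It fails at once if flask, shaker, coaster or jigger is lifted, knocked or shifted by more than 20 mm (distance of any of flask, shaker, coaster, jigger from where it was at the start of the episode above 0.02 m).
It also fails if it takes over 64 s, if anything falls off the work surface, if the arm or the gripper's body presses on something with over 40 N, if the wrist force passes 120 N, or if a joint passes its speed limit or range.

### The arm

A 7-joint arm with a two-finger parallel gripper is mounted at the origin on the work surface. World frame = base frame: x ahead of the robot, y to its left, z up, the work surface at z = 0. Lengths are in m, angles in degrees, forces in N, time in s.
With the tool pointing down it reaches from about 0.425 to 0.875 m from the base axis. Payload 4.7 kg.
Tool frame: the origin (TCP) lies at the very end of the fingers, on their centre line; the grasp point (between the pads) lies 19 mm behind it; z points along the fingers, y is the line along which they close (so a half turn about z gives the same grasp; the last joint's range is limited). The gripper opens to 87 mm and grips with 3 to 60 N. Pads are 19 mm wide; open, the fingers measure 117 mm over their backs; the gripper's body (75 mm by 190 mm) begins 51 mm behind the grasp point.
Start: joints at [68.36, 18.392, -4.016, 83.108, 1.295, 78.541, -3.26], TCP at [0.248, -0.601, 0.223] pointing down, gripper open.
Joint ranges: [-163.93, 163.93], [-17.29, 119.83], [-79.2, 71.16], [3.27, 140.29], [-89.18, 269.18], [5.43, 117.66], [-154.24, 154.24]. Speed limits (degrees/s): [147.25, 147.25, 180, 180, 180, 180, 180].

### API

Orientations are given as [roll, pitch, yaw] about the fixed x, y, z axes, in that order (R = Rz(yaw) Ry(pitch) Rx(roll)).
In Python, from cell import get_obs, read_camera, sign_off, silhouettes gives the robot as it stands.
- The arm moves only by the tool play_rows, never from a script. Its argument "steps" is a list that holds one entry, the list of rows, each a list of 7 numbers: the shift along the tool's x, y, z in m, then the turn, a rotation vector about the tool's x, y, z in rad, then the finger opening in m, from 0 to 0.087. A call has 1 to 12 rows; each row shifts and turns the commanded pose from where the row before left it, along the tool's axes as they then stand; what a row does not reach is not made up. A row lasts 1/10 s, in which the tool goes at most 50 mm and 8.59 degrees, less where a joint would pass 70% of its speed; a pose out of reach is approached as far as the arm can. A call is refused whole if a number of a shift passes 0.05 or a number of a turn 0.15, either way. A call with a gripper value outside its range is refused whole. The fingers move at their own pace and stop on an object; "force" is the grip in N (left out, the last holds). Time passes only in rows, so rows that do not move let the fingers close. It gives the time, the measured TCP pose, the force, the opening and the grip force at its end, in the units of the state.
- get_obs(): the state, without advancing time (a new reading comes with each control period).
- read_camera(name): name is "scene" or "top"; returns a dict with "frame" (420x560x3 uint8, red, green, blue), "intrinsics" (3x3 intrinsics, pixels), "view" (4x4, takes a point from world to camera coordinates). Camera axes: x right, y up, looking along -z (the intrinsics and any distortion apply to the point x, -y, -z); pixel columns grow to the right and rows downward; lengths in m; the calibration is good to about 2 mm. A picture is of the moment at which its call begins. There is no depth.
- sign_off(): hands the job in; it is judged then, once.
Trained networks look in the newest picture that a camera, given by its name, has taken for a name from the list of things; names that differ only in an ending like _2 or _b are one class to them, and where a whole thing is asked for, a point or a joint stands for the part that bears it (a point fixed in the world has none). Each returns a list of dicts, best first, with "p" (0 to 1); they miss things now and then, are a little off and sometimes report something else, mostly with a low value. They report only what shows in the picture. A call takes as long as a camera call.
- silhouettes(camera, name): "pixels" (420x560 bool, what is visible of it) and "extent" ([left, top, right, bottom] in pixels, round what is visible of it).
The state is a dict: "time_s": time; "qpos": joint angles; "joint_velocities": joint speeds; "effort": joint torques, N m; "tool_pos": TCP position; "tool_rot": TCP orientation; "force": force on the tool from outside, world axes, zero at the start; "wrist_torque": the same for the moment, N m; "grip_width": finger opening in m; "grasp_force": force on a finger pad.
Only numpy, scipy, OpenCV 4.12 (cv2) and the standard library are available. Lean on these libraries where they do the work, as an engineer would, in place of code of your own. Each camera call takes 0.05 s, during which the arm holds its last target. There are 200 camera calls.

## Working session

There is one attempt and no reset: what is moved stays moved. The work goes in short steps, Python scripts to look and compute and a tool call to move; the robot and the scene stay as the last step left them, time stands still between calls to the robot, and variables do not carry over. Pictures are saved under pics/ and viewed, at most 10 in all, crops included, and the job is handed in when it is done.

Besides the shell and the picture viewer there is one more tool, called after "Call:" by a JSON object that holds its "api" and its "payload". play_rows: Moves the arm, as the interface text tells. Its arguments: {"type":"object","properties":{"steps":{"type":"array","items":{"type":"array","items":{"type":"array","items":{"type":"number"}}}},"force":{"type":"number"}},"required":["steps"]}

```bash
mkdir -p pics
python3 - <<'E'
from cell import *
import cv2,numpy as np
o=get_obs();print(o['time_s'],o['tool_pos'],o['tool_rot'],o['grip_width'])
for c in ('scene','top'):
    r=read_camera(c);cv2.imwrite(f'pics/{c}0.png',r['frame'][:,:,::-1])
    np.savez(f'{c}.npz',**r)
    print(c,r['intrinsics'].tolist(),np.round(r['view'],4).tolist())
    for n in ('cabinet','bolt','bolt_tab','wingscrew','keeper','flask','shaker','coaster','jigger'):
        try:
            s=silhouettes(c,n)
            print(n,[(round(d['p'],2),[round(float(e)) for e in d['extent']]) for d in s[:3]])
        except Exception as e:print(n,e)
print(get_obs()['time_s'])
E
```

```text
0.0 [ 0.24795645 -0.60024151  0.22146401] [-1.79890718e+02  5.14585102e-03  2.24514639e+01] 0.08685329450873225
scene [[450.86201935449463, 0.0, 277.72956490357603], [0.0, 450.86201935449463, 212.2605235797451], [0.0, 0.0, 1.0]] [[0.0057, 1.0, 0.005, -0.0029], [-0.6865, 0.0003, 0.7272, 0.2799], [0.7271, -0.0076, 0.6864, -1.6624], [0.0, 0.0, 0.0, 1.0]]
cabinet [(0.95, [221, 153, 372, 288]), (0.15, [273, 165, 341, 181])]
bolt [(0.83, [273, 162, 342, 181])]
bolt_tab [(0.68, [273, 167, 342, 185])]
wingscrew [(0.53, [321, 155, 331, 174])]
keeper [(0.64, [225, 152, 369, 291])]
flask [(0.56, [181, 213, 221, 262])]
shaker [(0.67, [360, 176, 401, 241])]
coaster []
jigger []
top [[412.33221999248576, 0.0, 285.126943018077], [0.0, 412.33221999248576, 218.62316975198362], [0.0, 0.0, 1.0]] [[-0.0194, -0.9996, -0.0185, 0.0138], [0.9802, -0.0227, 0.1967, -0.5964], [-0.1971, -0.0143, 0.9803, -0.8834], [0.0, 0.0, 0.0, 1.0]]
cabinet [(0.65, [172, 150, 363, 295])]
bolt [(0.98, [199, 250, 297, 278])]
bolt_tab [(0.81, [198, 246, 294, 275])]
wingscrew [(0.56, [207, 255, 223, 284])]
keeper [(0.59, [170, 151, 362, 293])]
flask [(0.95, [355, 205, 401, 227])]
shaker [(0.73, [130, 247, 184, 286])]
coaster [(0.9, [301, 279, 345, 327])]
jigger []
1.0
```

Run:
```python
import cv2
a=cv2.imread('pics/top0.png');cv2.imwrite('pics/topc.png',cv2.resize(a[135:335,120:410],None,fx=2.7,fy=2.7,interpolation=cv2.INTER_CUBIC))
a=cv2.imread('pics/scene0.png');cv2.imwrite('pics/scenec.png',cv2.resize(a[135:310,170:410],None,fx=3.3,fy=3.3,interpolation=cv2.INTER_CUBIC))
```

```text
(no output)
```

View pics/topc.png

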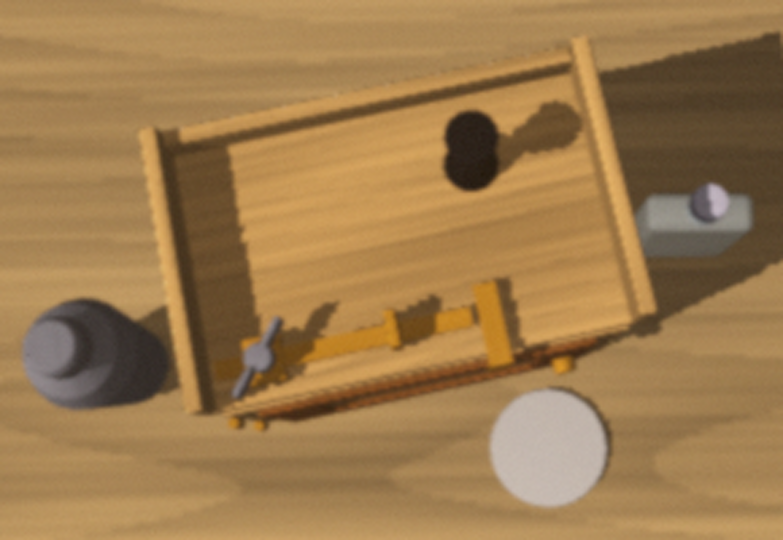

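View pics/scenec.png

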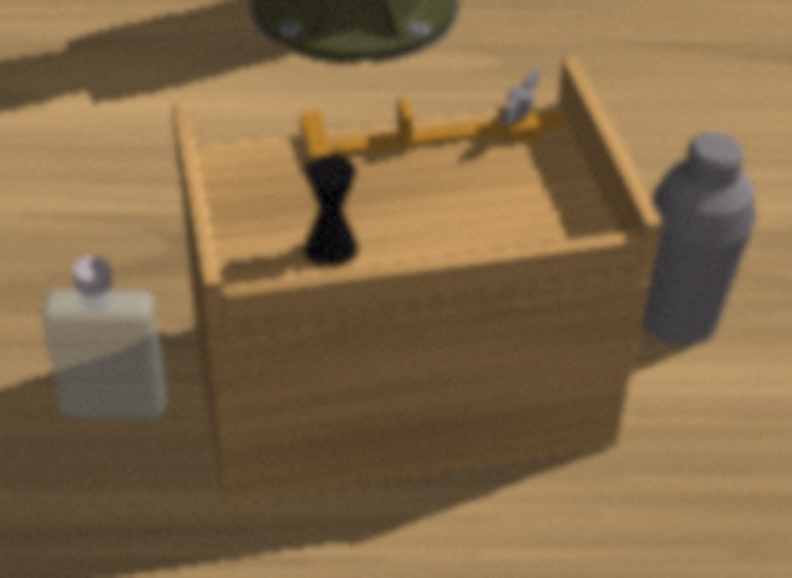

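```bash
cat > h.py <<'E'
import numpy as np,cv2
from scipy.optimize import least_squares
C={c:dict(np.load(c+'.npz')) for c in('scene','top')}
OFF={'top':(120,135,2.7),'scene':(170,135,3.3)}
def proj(c,P):
    P=np.atleast_2d(P);V=C[c]['view'];q=P@V[:3,:3].T+V[:3,3];q=q*[1,-1,-1]
    u=q@C[c]['intrinsics'].T;return u[:,:2]/u[:,2:]
def cab2w(p,P):
    x,y,a=p[:3];P=np.atleast_2d(P);c,s=np.cos(a),np.sin(a)
    return np.c_[x+c*P[:,0]-s*P[:,1],y+s*P[:,0]+c*P[:,1],P[:,2]]
E
python3 - <<'E'
from h import *
m=1e-3
pts=[('top',141,130,100,160,245),('top',187,413,-100,160,245),('top',212,408,-100,148,245),('top',588,38,100,-160,245),('top',570,40,100,-148,245),('top',655,314,-100,-160,245),('top',634,325,-100,-148,245),('top',258,356,-72,108,242),('top',493,322,-72,-52,213),
('scene',176,105,-100,-160,245),('scene',568,60,-100,160,245),('scene',655,220,100,160,245),('scene',520,103,-72,108,238)]
def res(p):
    r=[]
    for c,u,v,x,y,z in pts:
        ox,oy,k=OFF[c];q=proj(c,cab2w(p,np.array([[x,y,z]])*m))[0]
        r+=[q[0]-(ox+(u+.5)/k-.5),q[1]-(oy+(v+.5)/k-.5)]
    return np.array(r)
s=least_squares(res,[.6,0,.15],loss='soft_l1')
print(s.x,np.degrees(s.x[2]));print(np.round(res(s.x).reshape(-1,2),1).tolist())
np.save('p.npy',s.x)
p=s.x
for n,P in dict(tab0=(-72,20,236),wing=(-72,108,242),keeper=(-72,-52,205)).items():print(n,cab2w(p,np.array(P)*m)[0])
# tab: bolt value from silhouettes-less overlay
for c in C:
    ox,oy,k=OFF[c];im=cv2.imread(f'pics/{c}c.png')
    d=lambda A,B,col:cv2.line(im,*[tuple(int(round(t)) for t in ((q+.5-[ox,oy])*k-.5)) for q in proj(c,cab2w(p,np.array([A,B])*m))],col,1)
    for y in(-160,-148,148,160):d((-100,y,245),(100,y,245),(0,0,255))
    for y in(-160,160):
        for x in(-100,100):d((x,y,0),(x,y,245),(255,0,255))
    d((88,-148,230),(88,148,230),(0,255,0));d((-100,-160,200),(-100,160,200),(0,255,0))
    for b in(0,6):d((-85,24-b,236),(-59,24-b,236),(255,255,0));d((-85,16-b,236),(-59,16-b,236),(255,0,0))
    d((-72,108,214),(-72,108,242),(255,255,255));d((-72,108,242),(-102,108,242),(0,0,0))
    cv2.imwrite(f'pics/{c}o.png',im)
E
```

```text
[0.56478556 0.03358685 0.18590359] 10.65149085357873
[[-0.3, -0.6], [-0.5, 0.8], [-3.1, 1.2], [1.1, -0.6], [1.6, -0.1], [1.9, 0.4], [3.2, -2.3], [-0.3, 0.5], [-0.7, -3.3], [-1.4, -1.0], [2.3, -1.1], [1.6, 0.8], [0.2, -3.4]]
tab0 [0.49032946 0.03993415 0.236     ]
wing [0.47406401 0.12641788 0.242     ]
keeper [ 0.50363755 -0.03082526  0.205     ]
```

View pics/topo.png

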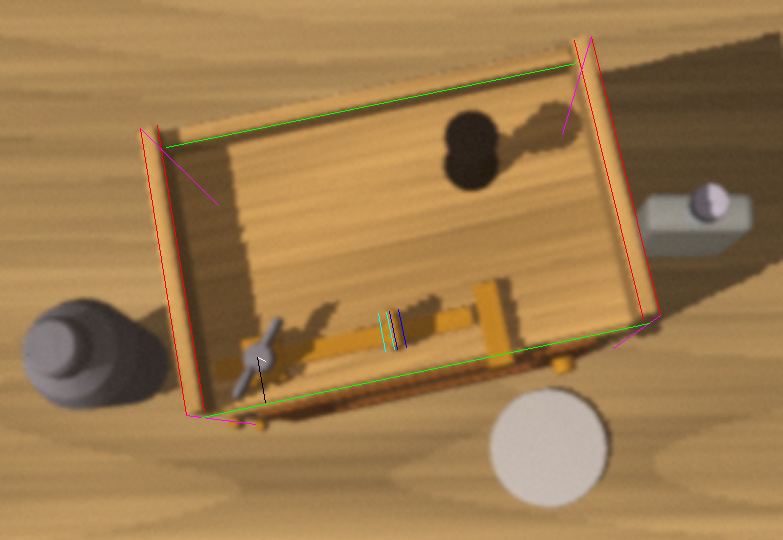

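View pics/sceneo.png

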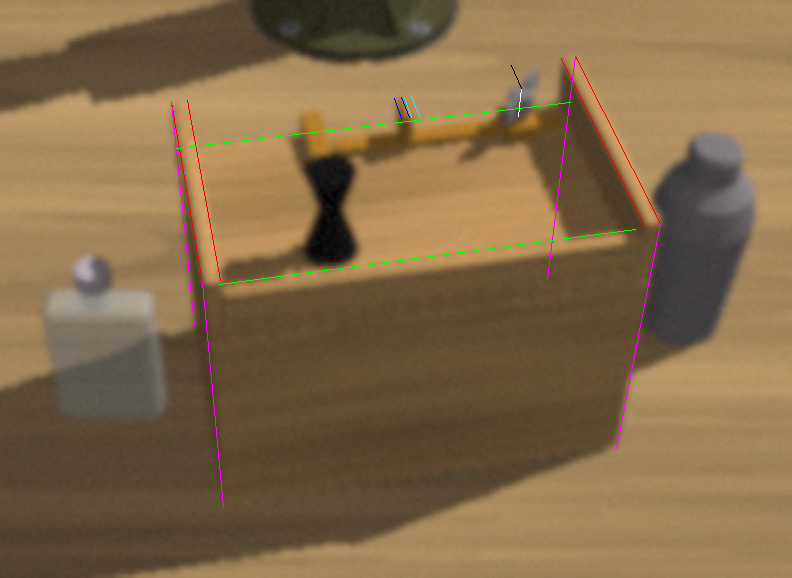

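The overlay shows the cabinet at yaw of about 10.7° and the bolt tab at (393,328) in the crop. The wings run from (278,320) to (238,395), and the gallery boards look slightly narrower than modelled. I'll refit using only the reliable outer points and work out the first move.

```bash
cat >> h.py <<'E'
def rel(tp,psi,tgt,n=1):
    a=np.radians(psi);d=np.array(tgt)-tp;x=np.array([np.cos(a),np.sin(a)]);y=np.array([np.sin(a),-np.cos(a)])
    return np.round([d[:2]@x/n,d[:2]@y/n,-d[2]/n],4)
E
python3 - <<'E'
from h import *
from cell import get_obs
m=1e-3
pts=[('top',141,130,100,1,245),('top',187,413,-100,1,245),('top',588,38,100,-1,245),('top',655,314,-100,-1,245),('top',258,356,-72,108,242),
('scene',176,105,-100,-1,245),('scene',569,59,-100,1,245),('scene',657,222,100,1,245)]
def res(p):
    r=[]
    for c,u,v,x,y,z in pts:
        if abs(y)==1:y=y*p[3]*1e3
        ox,oy,k=OFF[c];q=proj(c,cab2w(p,np.array([[x,y,z]])*m))[0]
        r+=[q[0]-(ox+(u+.5)/k-.5),q[1]-(oy+(v+.5)/k-.5)]
    return np.array(r)
s=least_squares(res,[.6,0,.15,.16],loss='soft_l1')
p=s.x;print(p,np.degrees(p[2]));print(np.round(res(p).reshape(-1,2),1).tolist())
np.save('p.npy',p)
w=cab2w(p,np.array([(-72,20,236),(-72,-10,236),(-72,108,242),(-72,48,300)])*m);print(w)
# backproject top-pixels on plane z
def bp(c,u,v,z):
    ox,oy,k=OFF[c];uv=np.array([ox+(u+.5)/k-.5,oy+(v+.5)/k-.5])
    q=least_squares(lambda a:proj(c,[a[0],a[1],z])[0]-uv,[.5,0]).x
    a=p[2];d=q-p[:2];return q,[d[0]*np.cos(a)+d[1]*np.sin(a),-d[0]*np.sin(a)+d[1]*np.cos(a)]
print('tab',bp('top',392,328,.236)); A=bp('top',278,320,.236)[1];B=bp('top',238,395,.236)[1]
print(A,B,np.degrees(np.arctan2(A[1]-B[1],A[0]-B[0])), 'hub',bp('top',258,356,.236))
o=get_obs();print(rel(o['tool_pos'],22.45,w[3],1))
E
```

```text
[0.56523454 0.03411224 0.18821979 0.15773505] 10.784199630249553
[[0.5, -0.8], [0.7, 0.4], [-0.5, -0.8], [0.5, 0.2], [-0.5, 0.3], [-0.4, -0.9], [1.2, -0.7], [0.4, 0.3]]
[[0.49076393 0.04028706 0.236     ]
 [0.49637724 0.0108169  0.236     ]
 [0.47429821 0.12673289 0.242     ]
 [0.48552484 0.06779255 0.3       ]]
tab (array([0.49231885, 0.03669268]), [np.float64(-0.07114509040957882), np.float64(0.016178157921964392)])
[np.float64(-0.049794219135582386), np.float64(0.09052511762905936)] [np.float64(-0.09364352702654073), np.float64(0.12558090734330368)] -38.640955160068344 hub (array([0.47541248, 0.12693419]), [np.float64(-0.07086774823497641), np.float64(0.10798926242819881)])
[ 0.4747 -0.5273 -0.0774]
```

Call:
{"api": "play_rows", "payload": {"steps": [[[0,0,-0.04,0,0,-0.14,0],[0,0,-0.037,0,0,-0.14,0],[0.0375,-0.0265,0,0,0,0,0],[0.0375,-0.0265,0,0,0,0,0],[0.0375,-0.0265,0,0,0,0,0],[0.0375,-0.0265,0,0,0,0,0],[0.0375,-0.0265,0,0,0,0,0],[0.0375,-0.0265,0,0,0,0,0],[0.0375,-0.0265,0,0,0,0,0],[0.0375,-0.0265,0,0,0,0,0],[0.0375,-0.0265,0,0,0,0,0],[0.0375,-0.0265,0,0,0,0,0]]], "force": 5}}

```text
time_s: 2.2
tool_pos: [0.377, -0.1581, 0.2998]
tool_rot: [179.9, 0.0, 38.5]
force: [0.2, -0.5, 0.2]
grip_width: 0.0028
grasp_force: 0.0
```

Call:
{"api": "play_rows", "payload": {"steps": [[[0.0376,-0.0182,0,0,0,0,0],[0.0376,-0.0182,0,0,0,0,0],[0.0376,-0.0182,0,0,0,0,0],[0.0376,-0.0182,0,0,0,0,0],[0.0376,-0.0182,0,0,0,0,0],[0.0376,-0.0182,0,0,0,-0.09,0],[0,0,0,0,0,-0.145,0],[0,0,0,0,0,-0.145,0],[0,0,0,0,0,-0.145,0],[0,0,0,0,0,-0.145,0],[0,0,0,0,0,-0.145,0],[0,0,0,0,0,-0.145,0]]]}}

```text
time_s: 3.4
tool_pos: [0.4853, 0.066, 0.2997]
tool_rot: [180.0, 0.0, 93.8]
force: [-0.4, -1.2, -0.0]
grip_width: 0.0005
grasp_force: 0.0
```

Call:
{"api": "play_rows", "payload": {"steps": [[[0,0,0.02,0,0,-0.122,0],[0,0,0.03,0,0,0,0],[0,0,0.03,0,0,0,0],[0,0,0,0,0,0,0],[-0.008,0,0,0,0,0,0],[-0.005,0,0,0,0,0,0],[-0.005,0,0,0,0,0,0],[-0.005,0,0,0,0,0,0],[-0.005,0,0,0,0,0,0],[-0.005,0,0,0,0,0,0],[0,0,0,0,0,0,0]]]}}

```text
time_s: 4.5
tool_pos: [0.4915, 0.0323, 0.2196]
tool_rot: [-180.0, 0.0, 100.4]
force: [-1.0, 0.2, 1.3]
grip_width: 0.0005
grasp_force: 0.0
```

Run:
```python
from h import *
from cell import *
p=np.load('p.npy');o=get_obs();d=o['tool_pos'][:2]-p[:2];a=p[2]
print(np.round([d[0]*np.cos(a)+d[1]*np.sin(a),-d[0]*np.sin(a)+d[1]*np.cos(a)],4),o['tool_pos'],o['force'],o['tool_rot'])
r=read_camera('top');im=r['frame'][:,:,::-1][225:305,170:330];cv2.imwrite('pics/push1.png',cv2.resize(im,None,fx=4,fy=4,interpolation=cv2.INTER_CUBIC))
```

```text
[-0.0727  0.012 ] [0.49153851 0.0323371  0.21955668] [-1.01739412  0.17805908  1.31301177] [-1.79994959e+02  3.84192492e-02  1.00412742e+02]
```

View pics/push1.png

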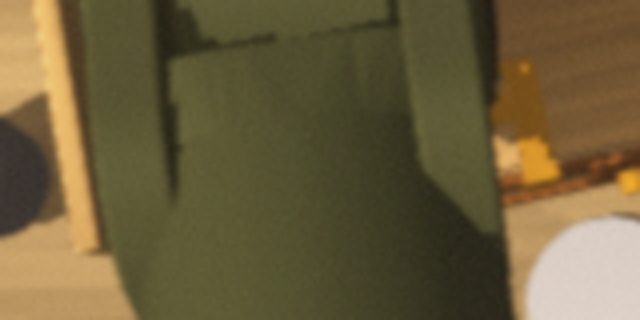

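The arm hides the bolt from the top camera, so I'll go on by force in small steps.

Call:
{"api": "play_rows", "payload": {"steps": [[[-0.004,0,0,0,0,0,0],[-0.003,0,0,0,0,0,0],[0,0,0,0,0,0,0]]]}}

```text
time_s: 4.85
tool_pos: [0.4925, 0.026, 0.2193]
tool_rot: [-180.0, 0.0, 100.5]
force: [-0.4, 0.7, -0.1]
grip_width: 0.0007
grasp_force: 0.1
```

Call:
{"api": "play_rows", "payload": {"steps": [[[-0.001,0,0,0,0,0,0],[0,0,0,0,0,0,0]]]}}

```text
time_s: 5.05
tool_pos: [0.4926, 0.0256, 0.2194]
tool_rot: [-180.0, -0.0, 100.5]
force: [-0.7, 0.8, 1.0]
grip_width: 0.0005
grasp_force: 0.5
```

Call:
{"api": "play_rows", "payload": {"steps": [[[-0.001,0,0,0,0,0,0],[0,0,0,0,0,0,0]]]}}

```text
time_s: 5.25
tool_pos: [0.4928, 0.0246, 0.2194]
tool_rot: [-180.0, -0.0, 100.5]
force: [-1.8, 0.7, -1.1]
grip_width: 0.0009
grasp_force: 0.6
```

Call:
{"api": "play_rows", "payload": {"steps": [[[-0.001,0,0,0,0,0,0],[0,0,0,0,0,0,0]]]}}

```text
time_s: 5.45
tool_pos: [0.4929, 0.0243, 0.2194]
tool_rot: [-180.0, -0.1, 100.5]
force: [-0.8, 2.9, 0.3]
grip_width: 0.0005
grasp_force: 1.6
```

Call:
{"api": "play_rows", "payload": {"steps": [[[-0.001,0,0,0,0,0,0],[0,0,0,0,0,0,0]]]}}

```text
time_s: 5.65
tool_pos: [0.4929, 0.0242, 0.2194]
tool_rot: [-180.0, -0.1, 100.6]
force: [-2.4, 4.5, -0.1]
grip_width: 0.0007
grasp_force: 2.7
```

Call:
{"api": "play_rows", "payload": {"steps": [[[-0.001,0,0,0,0,0,0],[0,0,0,0,0,0,0]]]}}

```text
time_s: 5.85
tool_pos: [0.4929, 0.0242, 0.2194]
tool_rot: [-179.9, -0.2, 100.6]
force: [-3.4, 6.7, 0.1]
grip_width: 0.0006
grasp_force: 3.6
```

The bolt is hard against its stop: force climbs with no travel, and the TCP is at cabinet y of about 4 mm against 3.5 expected. Next I'll lift and go to the wing.

Call:
{"api": "play_rows", "payload": {"steps": [[[0.015,0,0,0,0,0,0],[0,0,-0.04,0,0,0,0],[0,0,-0.04,0,0,0,0],[0.0434,0.0166,0,0,0,0,0],[0.0434,0.0166,0,0,0,0,0],[0,0,0,0,0,-0.145,0],[0,0,0,0,0,-0.145,0],[0,0,0,0,0,-0.145,0],[0,0,0,0,0,-0.145,0],[0,0,0,0,0,-0.145,0],[0,0,0,0,0,-0.145,0],[0,0,0,0,0,-0.145,0]]]}}

```text
time_s: 7.05
tool_pos: [0.5083, 0.1276, 0.2999]
tool_rot: [-180.0, 0.1, 158.9]
force: [0.4, -0.6, 0.4]
grip_width: 0.0005
grasp_force: 0.0
```

Call:
{"api": "play_rows", "payload": {"steps": [[[0,0,0,0,0,-0.145,0],[0,0,0,0,0,-0.145,0],[0,0,0,0,0,-0.145,0],[0,0,0,0,0,-0.145,0],[0,0,0,0,0,-0.145,0],[0,0,0,0,0,-0.145,0],[0,0,0,0,0,-0.145,0],[0,0,0,0,0,-0.145,0],[0,0,0,0,0,-0.145,0],[0,0,0,0,0,-0.145,0],[0,0,0,0,0,0,0]]]}}

```text
time_s: 8.15
tool_pos: [0.5082, 0.1276, 0.2998]
tool_rot: [-179.9, -0.0, -118.3]
force: [0.1, -0.6, -0.3]
grip_width: 0.0004
grasp_force: 0.0
```

Run:
```python
from h import *
from cell import *
o=get_obs();print(o['tool_pos'],o['tool_rot'],np.round(o['qpos'],1))
r=read_camera('scene');im=r['frame'][:,:,::-1][135:235,200:380];cv2.imwrite('pics/s2.png',cv2.resize(im,None,fx=4,fy=4,interpolation=cv2.INTER_CUBIC))
```

```text
[0.50820017 0.12758022 0.2998497 ] [-1.79883734e+02 -9.53856879e-03 -1.18290170e+02] [ 43.    6.3 -63.8  92.2   5.8  84.9 130.5]
```

View pics/s2.png

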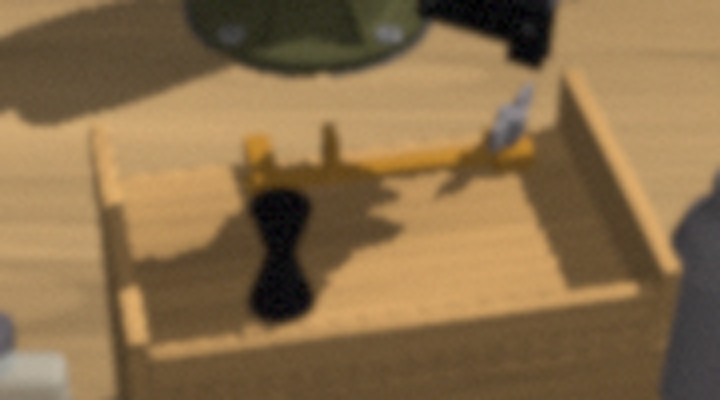

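The scene picture shows the tab (330,150) up against the keeper (258,160), so the bolt is home. The wings at (512,120) are unchanged. I'll lower the fingertip behind the wing and start stroke 1.

Call:
{"api": "play_rows", "payload": {"steps": [[[-0.0017,0.0025,0.033,0,0,0,0],[0,0,0.03,0,0,0,0],[0,0,0.01,0,0,0,0],[0,0,0,0,0,0,0],[0.003,0,0,0,0,0,0],[0.003,0,0,0,0,0,0],[0.0039,-0.0014,0,0,0,0.14,0],[0.0039,-0.0014,0,0,0,0.14,0],[0.0039,-0.0014,0,0,0,0.14,0],[0,0,0,0,0,0,0]]]}}

```text
time_s: 9.2
tool_pos: [0.5012, 0.1136, 0.228]
tool_rot: [-179.9, 0.2, -142.4]
force: [1.4, 1.9, 0.9]
grip_width: 0.0005
grasp_force: 1.3
```

```bash
cat >> h.py <<'E'
AX=np.array([.4745,.127])
def st(o):
    a=np.radians(o['tool_rot'][2]);d=AX-o['tool_pos'][:2]
    x=np.array([np.cos(a),np.sin(a)]);y=np.array([np.sin(a),-np.cos(a)])
    print('axis in tool',np.round([d@x,d@y],4),'z',o['tool_pos'][2],'psi',o['tool_rot'][2],'phi_cab if d=12:',o['tool_rot'][2]-270-10.8,'F',np.round(o['force'],1),'q',np.round(o['qpos']),o['time_s'])
E
python3 - <<'E'
from h import *
from cell import *
st(get_obs())
r=read_camera('scene');im=r['frame'][:,:,::-1][135:215,270:400];cv2.imwrite('pics/s3.png',cv2.resize(im,None,fx=5,fy=5,interpolation=cv2.INTER_CUBIC))
E
```

```text
axis in tool [0.013  0.0269] z 0.22803711286027362 psi -142.43392610446676 phi_cab if d=12: -423.2339261044668 F [1.4 1.9 0.9] q [ 42.   6. -61. 100.   5.  77. 108.] 9.2
```

View pics/s3.png

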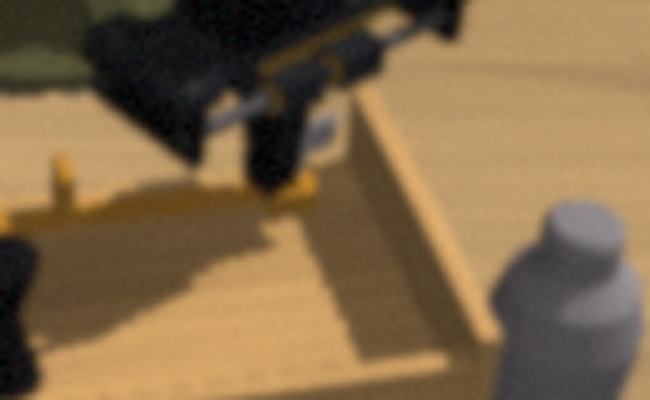

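The finger at (272,150) sits behind the wing, whose other tip is at (320,135), with a contact force of about 2 N, so the stroke is working. I'll continue it.

Call:
{"api": "play_rows", "payload": {"steps": [[[0.0039,-0.0014,0,0,0,0.14,0],[0.0039,-0.0014,0,0,0,0.14,0],[0.0039,-0.0014,0,0,0,0.14,0],[0.0039,-0.0014,0,0,0,0.14,0],[0.0039,-0.0014,0,0,0,0.14,0],[0.0039,-0.0014,0,0,0,0.14,0],[0.0039,-0.0014,0,0,0,0.14,0],[0.0039,-0.0014,0,0,0,0.14,0],[0.0039,-0.0014,0,0,0,0.14,0],[0.0039,-0.0014,0,0,0,0.14,0]]]}}

```text
time_s: 10.25
tool_pos: [0.4661, 0.0989, 0.2278]
tool_rot: [179.9, 0.2, 137.3]
force: [3.5, -0.6, -0.1]
grip_width: 0.0004
grasp_force: 1.6
```

Run:
```python
from h import *
from cell import *
st(get_obs())
```

```text
axis in tool [0.0129 0.0263] z 0.2277989628135148 psi 137.26165006697894 phi_cab if d=12: -143.53834993302107 F [ 3.5 -0.6 -0.1] q [ 43.  -2. -56. 105.  -2.  76.  35.] 10.25
```

Call:
{"api": "play_rows", "payload": {"steps": [[[0.0039,-0.0014,0,0,0,0.14,0],[0.0039,-0.0014,0,0,0,0.14,0],[0.0039,-0.0014,0,0,0,0.14,0],[0.0039,-0.0014,0,0,0,0.14,0],[0.0039,-0.0014,0,0,0,0.14,0],[0.0039,-0.0014,0,0,0,0.14,0],[0.0039,-0.0014,0,0,0,0.14,0],[0.0039,-0.0014,0,0,0,0.14,0],[0.0039,-0.0014,0,0,0,0.14,0],[0,0,0,0,0,0,0]]]}}

```text
time_s: 11.25
tool_pos: [0.4444, 0.1274, 0.227]
tool_rot: [179.9, 0.1, 65.4]
force: [0.4, -0.8, 0.5]
grip_width: 0.0006
grasp_force: 0.8
```

Run:
```python
from h import *
from cell import *
st(get_obs())
```

```text
axis in tool [0.0122 0.0275] z 0.227012276454198 psi 65.36661888844225 phi_cab if d=12: -215.43338111155776 F [ 0.4 -0.8  0.5] q [ 48.  -6. -62. 106.  -5.  76. -38.] 11.25
```

Call:
{"api": "play_rows", "payload": {"steps": [[[-0.008,0,0,0,0,0,0],[0,0,-0.036,0,0,0,0],[0,0,-0.036,0,0,0,0],[0.0191,0.0272,0,0,0,-0.1,0],[0.0218,0.0251,0,0,0,-0.145,0],[0,0,0,0,0,-0.145,0],[0,0,0,0,0,-0.145,0],[0,0,0,0,0,-0.145,0],[0,0,0,0,0,-0.145,0],[0,0,0,0,0,-0.145,0],[0,0,0,0,0,-0.145,0],[0,0,0,0,0,-0.145,0]]]}}

```text
time_s: 12.45
tool_pos: [0.5042, 0.1392, 0.2986]
tool_rot: [-180.0, -0.0, 138.1]
force: [-0.1, -0.0, 0.3]
grip_width: 0.0006
grasp_force: 0.0
```

Call:
{"api": "play_rows", "payload": {"steps": [[[0,0,0,0,0,-0.145,0],[0,0,0,0,0,-0.145,0],[0,0,0,0,0,-0.145,0],[0,0,0,0,0,-0.145,0],[0,0,0,0,0,-0.145,0],[0,0,0,0,0,-0.145,0],[0,0,0,0,0,-0.145,0],[0,0,0,0,0,-0.145,0],[0,0,0,0,0,-0.145,0],[0,0,0,0,0,-0.145,0],[0,0,0,0,0,-0.145,0],[0,0,0,0,0,-0.145,0]]]}}

```text
time_s: 13.65
tool_pos: [0.5042, 0.1392, 0.2986]
tool_rot: [180.0, -0.0, -122.2]
force: [0.1, -0.9, 0.1]
grip_width: 0.0004
grasp_force: 0.0
```

Run:
```python
from h import *
from cell import *
o=get_obs();st(o)
print(rel(o['tool_pos'],o['tool_rot'][2],[.5065,.1322,.227]))
r=read_camera('scene');im=r['frame'][:,:,::-1][135:215,270:400];cv2.imwrite('pics/s4.png',cv2.resize(im,None,fx=5,fy=5,interpolation=cv2.INTER_CUBIC))
```

```text
axis in tool [0.0261 0.0187] z 0.2985969130897868 psi -122.16812538502253 phi_cab if d=12: -402.9681253850226 F [ 0.1 -0.9  0.1] q [ 52.  11. -78.  92.  11.  86. 121.] 13.65
[ 0.0047 -0.0057  0.0716]
```

View pics/s4.png

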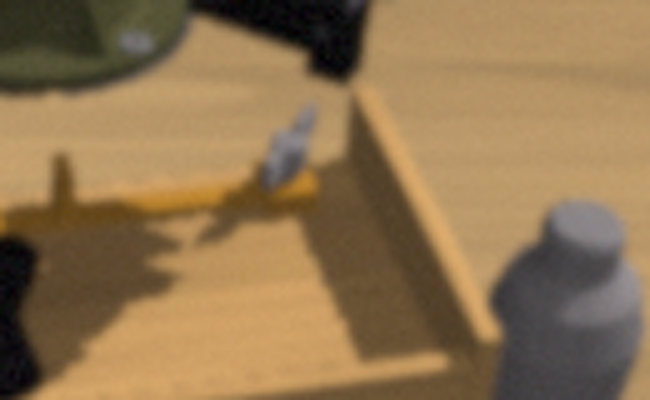

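The screw, seen at (290,145), has turned half a turn and points the same way as at the start. Joint 3 is close to its limit, so I'll start stroke 2 with less yaw.

Call:
{"api": "play_rows", "payload": {"steps": [[[0,0,0,0,0,0.14,0],[0.0044,-0.0121,0,0,0,0,0],[0,0,0.036,0,0,0,0],[0,0,0.0355,0,0,0,0],[0,0,0,0,0,0,0]]]}}

```text
time_s: 14.2
tool_pos: [0.5084, 0.1257, 0.2231]
tool_rot: [179.7, -0.3, -130.7]
force: [0.2, 0.1, -0.2]
grip_width: 0.0007
grasp_force: 0.0
```

Run:
```python
from h import *
from cell import *
o=get_obs();st(o)
```

```text
axis in tool [0.0211 0.0265] z 0.22311520194903817 psi -130.71763573198936 phi_cab if d=12: -411.5176357319894 F [ 0.2  0.1 -0.2] q [ 49.  14. -74.  99.  13.  78. 112.] 14.2
```

Call:
{"api": "play_rows", "payload": {"steps": [[[0.003,0,-0.003,0,0,0,0],[0.003,0,0,0,0,0,0],[0.003,0,0,0,0,0,0],[0.0039,-0.0014,0,0,0,0.14,0],[0.0039,-0.0014,0,0,0,0.14,0],[0.0039,-0.0014,0,0,0,0.14,0],[0.0039,-0.0014,0,0,0,0.14,0],[0.0039,-0.0014,0,0,0,0.14,0],[0.0039,-0.0014,0,0,0,0.14,0],[0.0039,-0.0014,0,0,0,0.14,0]]]}}

```text
time_s: 15.2
tool_pos: [0.4876, 0.0994, 0.2321]
tool_rot: [-179.9, 0.4, 172.6]
force: [4.4, -3.9, 1.4]
grip_width: 0.0009
grasp_force: 2.1
```

Run:
```python
from h import *
from cell import *
o=get_obs();st(o)
```

```text
axis in tool [0.0166 0.0257] z 0.23207137573716113 psi 172.55949599351402 phi_cab if d=12: -108.24050400648598 F [ 4.4 -3.9  1.4] q [ 52.   3. -67. 102.   3.  77.  66.] 15.2
```

Call:
{"api": "play_rows", "payload": {"steps": [[[0.002,0,0.002,0,0,0,0],[0.002,0,0.002,0,0,0,0],[0.0039,-0.0014,0,0,0,0.14,0],[0.0039,-0.0014,0,0,0,0.14,0],[0.0039,-0.0014,0,0,0,0.14,0],[0.0039,-0.0014,0,0,0,0.14,0],[0.0039,-0.0014,0,0,0,0.14,0],[0.0039,-0.0014,0,0,0,0.14,0],[0.0039,-0.0014,0,0,0,0.14,0],[0.0039,-0.0014,0,0,0,0.14,0]]]}}

```text
time_s: 16.2
tool_pos: [0.4505, 0.11, 0.2259]
tool_rot: [-180.0, 0.1, 108.6]
force: [2.1, -3.4, 0.8]
grip_width: 0.0007
grasp_force: 1.3
```

Run:
```python
from h import *
from cell import *
o=get_obs();st(o)
```

```text
axis in tool [0.0085 0.0282] z 0.2258902400640307 psi 108.60298860888645 phi_cab if d=12: -172.19701139111356 F [ 2.1 -3.4  0.8] q [ 56.  -7. -67. 106.  -6.  76.   9.] 16.2
```

Call:
{"api": "play_rows", "payload": {"steps": [[[0.0034,-0.0014,0,0,0,0.14,0],[0.0034,-0.0014,0,0,0,0.14,0],[0.0034,-0.0014,0,0,0,0.14,0],[0.0034,-0.0014,0,0,0,0.14,0],[0.0034,-0.0014,0,0,0,0.14,0],[0.0034,-0.0014,0,0,0,0.14,0],[0.0034,-0.0014,0,0,0,0.14,0],[0,0,0,0,0,0,0]]]}}

```text
time_s: 17.0
tool_pos: [0.4424, 0.1345, 0.2255]
tool_rot: [-179.9, 0.1, 52.8]
force: [-0.7, 1.2, -0.8]
grip_width: 0.0005
grasp_force: 0.2
```

Run:
```python
from h import *
from cell import *
o=get_obs();st(o)
```

```text
axis in tool [0.0134 0.0301] z 0.2254784069911704 psi 52.783974637992415 phi_cab if d=12: -228.0160253620076 F [-0.7  1.2 -0.8] q [ 65. -12. -76. 106. -12.  77. -45.] 17.0
```

Call:
{"api": "play_rows", "payload": {"steps": [[[-0.008,0,0,0,0,0,0],[0,0,-0.037,0,0,0,0],[0,0,-0.037,0,0,0,0],[0,0,0,0,0,-0.14,0],[0,0,0,0,0,-0.14,0],[0,0,0,0,0,-0.14,0],[0,0,0,0,0,-0.14,0],[0,0,0,0,0,-0.14,0],[0,0,0,0,0,-0.14,0],[0,0,0,0,0,0,0]]]}}

```text
time_s: 18.0
tool_pos: [0.4379, 0.1284, 0.2995]
tool_rot: [-179.9, -0.1, 101.1]
force: [0.9, 0.6, -0.4]
grip_width: 0.0003
grasp_force: 0.0
```

Run:
```python
from h import *
from cell import *
o=get_obs();st(o);p=np.load('p.npy')
t=cab2w(p,np.array([[-.072+.048,.108-.021,.227]]))[0];print(t,rel(o['tool_pos'],o['tool_rot'][2],t))
r=read_camera('scene');im=r['frame'][:,:,::-1][135:215,270:400];cv2.imwrite('pics/s5.png',cv2.resize(im,None,fx=5,fy=5,interpolation=cv2.INTER_CUBIC))
```

```text
axis in tool [-0.0084  0.0357] z 0.29950417358069564 psi 101.12002504640135 phi_cab if d=12: -179.67997495359867 F [ 0.9  0.6 -0.4] q [ 48. -10. -59. 100.  -9.  85.   1.] 18.0
[0.5253798  0.11508507 0.227     ] [-0.0299  0.0833  0.0725]
```

View pics/s5.png

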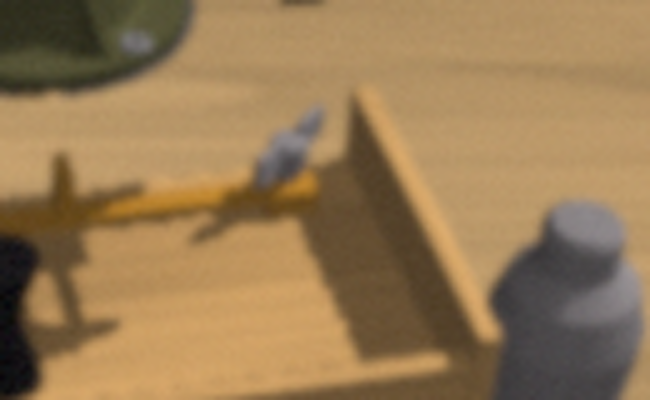

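The wings, (262,185) to (320,115), still have about 40° to go. For the last part I'll make a straight push towards the robot, keeping the comfortable yaw.

Call:
{"api": "play_rows", "payload": {"steps": [[[-0.015,0.0415,0,0,0,0,0],[-0.015,0.0415,0,0,0,0,0],[0,0,0,0,0,0,0],[0,0,0.036,0,0,0,0],[0,0,0.036,0,0,0,0],[0,0,0,0,0,0,0],[0,-0.006,0,0,0,0,0],[0,-0.006,0,0,0,0,0],[0,-0.006,0,0,0,0,0],[0,-0.005,0,0,0,0,0],[0,0,0,0,0,0,0]]]}}

```text
time_s: 19.15
tool_pos: [0.5011, 0.1085, 0.2306]
tool_rot: [179.7, 0.3, 100.7]
force: [1.9, -1.6, 1.2]
grip_width: 0.0002
grasp_force: 1.2
```

Run:
```python
from h import *
from cell import *
o=get_obs();st(o);p=np.load('p.npy')
r=read_camera('scene');im=r['frame'][:,:,::-1][135:215,270:400];cv2.imwrite('pics/s6.png',cv2.resize(im,None,fx=5,fy=5,interpolation=cv2.INTER_CUBIC))
```

```text
axis in tool [ 0.0231 -0.0227] z 0.23058894471106822 psi 100.69037661825267 phi_cab if d=12: -180.10962338174733 F [ 1.9 -1.6  1.2] q [ 50.   8. -69. 100.   8.  77. -10.] 19.15
```

Call:
{"api": "play_rows", "payload": {"steps": [[[0,-0.002,0.001,0,0,0,0],[0,-0.002,0.001,0,0,0,0],[0,0,0,0,0,0,0]]]}}

```text
time_s: 19.5
tool_pos: [0.495, 0.1094, 0.2263]
tool_rot: [-179.9, 0.0, 100.8]
force: [0.9, -0.2, 1.8]
grip_width: 0.0007
grasp_force: 0.7
```

Call:
{"api": "play_rows", "payload": {"steps": [[[0,-0.001,0,0,0,0,0],[0,-0.001,0,0,0,0,0],[0,0,0,0,0,0,0]]]}}

```text
time_s: 19.8
tool_pos: [0.4932, 0.1088, 0.2261]
tool_rot: [-179.9, 0.0, 100.8]
force: [1.6, -0.6, 0.6]
grip_width: 0.0006
grasp_force: 0.7
```

Call:
{"api": "play_rows", "payload": {"steps": [[[0,-0.001,0,0,0,0,0],[0,-0.001,0,0,0,0,0],[0,0,0,0,0,0,0]]]}}

```text
time_s: 20.1
tool_pos: [0.4917, 0.1081, 0.2262]
tool_rot: [-180.0, 0.0, 100.8]
force: [4.2, -0.2, -0.8]
grip_width: 0.0008
grasp_force: 1.6
```

Call:
{"api": "play_rows", "payload": {"steps": [[[0,-0.001,0,0,0,0,0],[0,-0.001,0,0,0,0,0],[0,0,0,0,0,0,0]]]}}

```text
time_s: 20.4
tool_pos: [0.4916, 0.1081, 0.2264]
tool_rot: [179.7, 0.0, 100.8]
force: [9.3, 1.1, -4.0]
grip_width: 0.0004
grasp_force: 4.7
```

Force rose to 9 N with no travel, so the screw is at its stop. I'll back off, lift and check.

Call:
{"api": "play_rows", "payload": {"steps": [[[0,0.01,0,0,0,0,0],[0,0.008,0,0,0,0,0],[0,0,-0.037,0,0,0,0],[0,0,-0.037,0,0,0,0],[-0.045,0,-0.01,0,0,0,0],[-0.045,0,0,0,0,0,0],[-0.045,0,0,0,0,0,0],[-0.045,0,0,0,0,0,0],[-0.045,0,0,0,0,0,0],[-0.045,0,0,0,0,0,0],[-0.045,0,0,0,0,0,0],[0,0,0,0,0,0,0]]]}}

```text
time_s: 21.6
tool_pos: [0.5648, -0.2067, 0.308]
tool_rot: [-179.7, -0.0, 100.2]
force: [-0.1, -0.5, 0.1]
grip_width: 0.0006
grasp_force: 0.0
```

Run:
```python
from h import *
from cell import *
o=get_obs();st(o)
ims=[]
for c,(a,b,l,r_) in dict(scene=(135,215,200,400),top=(215,310,130,330)).items():
    r=read_camera(c);ims.append(cv2.resize(r['frame'][a:b,l:r_,::-1],(640,int((b-a)*3.2)),interpolation=cv2.INTER_CUBIC))
cv2.imwrite('pics/fin.png',np.vstack(ims))
```

```text
axis in tool [ 0.3444 -0.03  ] z 0.30798571035030187 psi 100.16435324888295 phi_cab if d=12: -180.63564675111706 F [-0.1 -0.5  0.1] q [ 63.  20. -59.  81.  17.  89.  16.] 21.6
```

View pics/fin.png

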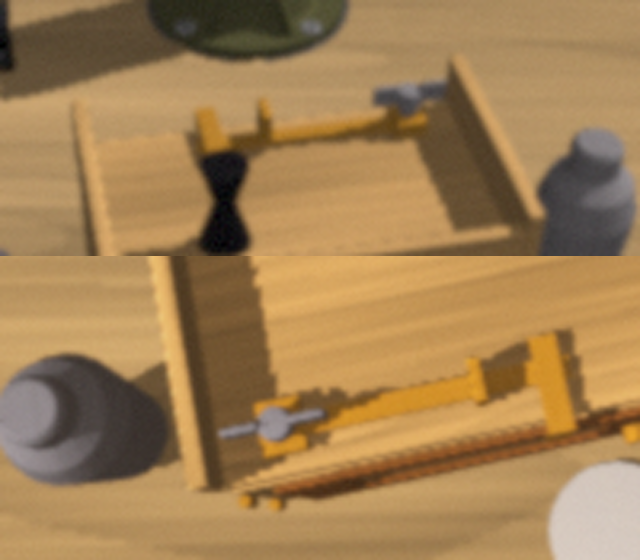

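The wings, (220,435) to (325,412), lie along the bolt line and the tab is by the keeper. The shaker, jigger and coaster look undisturbed, and the arm is clear. Handing in.

```bash
python3 -c "
from cell import *
print(sign_off())"
```

```text
the job is handed in; nothing more can be done
None
```

The job is handed in, with no verdict returned: the bolt is fully home, the wing screw is tight at its stop, the arm is clear, and nothing loose was seen to move (the flask was outside the last pictures).

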